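# Load the well plate into the plate reader and start it

### The job

Start a reading of the white well plate: with the fingertips, push the tray it lies on fully home into the reader, then press the green start button behind that bay all the way down and let go. Do not pick up anything; the plate must ride in on its tray, the tray with the blue rack stays out as it is with its button unpressed, and the things on the bench stay where they are.

Things in the scene. Friction and masses are not known exactly. Their poses are not given: they have to be found in the camera images.
- reader: white bench-top plate reader with two bays side by side, 240 deep (x), 360 wide (y), 130 high, fixed; origin at the bottom centre of its front face, x points into the machine (away from the robot, trays slide in along +x), y to its left bay, z up. Bay centres are at y = +85 and y = -85. Flat low top: only the two green buttons stand above it
- tray_left (a joint): how far the left plate tray (on the robot's left, +y of the reader) stands out of the reader, m: 0 = fully home, 0.11 = pulled right out; it starts about 0.10 out. It slides stiffly (about 1.5 N friction, no spring) along the reader's x axis and stays where it is left, with a hard stop at 0
- tray_left_front (a point): centre of the outer face of the left tray's grey front panel, moves with the tray; the panel is 150 wide, 50 high (25 above and below this point) and 10 thick, and its back meets the reader's front face when the tray is home. Axes as the reader's
- tray_left_nest (a point): centre of the left tray's floor, 62 behind the front panel's outer face, where the underside of the plate or rack rests (74 above the bench); a 6 high rim round the floor keeps it in place with about 2 play
- start_left (a joint): how far the left bay's start button is pressed, m: 0 = up, 0.006 = fully down; a spring, about 4 N to press fully, lifts it again when released
- start_left_top (a point): centre of the top face of the left bay's green round start button (28 across), on the reader's top directly behind that bay, 60 behind the reader's front face; press it straight down
- tray_right (a joint): how far the right plate tray (on the robot's right, -y of the reader) stands out of the reader, m: 0 = fully home, 0.11 = pulled right out; it starts about 0.10 out. It slides stiffly (about 1.5 N friction, no spring) along the reader's x axis and stays where it is left, with a hard stop at 0
- tray_right_front (a point): centre of the outer face of the right tray's grey front panel, moves with the tray; the panel is 150 wide, 50 high (25 above and below this point) and 10 thick, and its back meets the reader's front face when the tray is home. Axes as the reader's
- tray_right_nest (a point): centre of the right tray's floor, 62 behind the front panel's outer face, where the underside of the plate or rack rests (74 above the bench); a 6 high rim round the floor keeps it in place with about 2 play
- start_right (a joint): how far the right bay's start button is pressed, m: 0 = up, 0.006 = fully down; a spring, about 4 N to press fully, lifts it again when released
- start_right_top (a point): centre of the top face of the right bay's green round start button (28 across), on the reader's top directly behind that bay, 60 behind the reader's front face; press it straight down
- plate: white 24-well plate with dark wells, 85.5 (x) by 127.8 (y) by 15 high, lies loose on one of the two trays; origin at the centre of its underside; 80 g
- rack: blue rack with yellow caps, 85.5 (x) by 127.8 (y) by 32 high, lies loose on the other tray; origin at the centre of its underside
- bottle: amber bottle with blue cap, 64 across, 125 high, standing beside the reader; origin at the centre of its underside
- tipbox: orange tip box with white lid, 87 by 122 by 59 high, on the bench; origin at the centre of its underside
- dishes: stack of three round white dishes with light-grey lids, 92 across, 45 high, on the bench; origin at the centre of its underside
- timer: small flat white timer, 60 by 75 by 18 high, on the bench beside the reader; origin at the centre of its underside
Not all that is in view belongs to the job. What is shaped like the tipbox but red is not meant.

How it is judged:
By the outcome, as a careful person would: the job done as asked, in the order asked, and still so for the second after the job is handed in, with the robot touching nothing.
It also fails if it takes over 35 s, if anything falls off the work surface, if the arm or the gripper's body presses on something with over 40 N, if the wrist force passes 120 N, or if a joint passes its speed limit or range.

### The arm

A 6-joint arm with a two-finger parallel gripper is mounted at the origin on the work surface. World frame = base frame: x ahead of the robot, y to its left, z up, the work surface at z = 0. Lengths are in mm, angles in rad, forces in N, time in s.
With the tool pointing down it reaches from about 350 to 975 mm from the base axis. Payload 7.1 kg.
Tool frame: the origin (TCP) lies between the finger pads; the fingertips stand 14 mm ahead of it and the grasp point (between the pads) lies 5 mm behind it; z points along the fingers, y is the direction in which the jaws open and shut (so a half turn about z gives the same grasp; the last joint's range is limited). The gripper opens to 88 mm and grips with 3 to 60 N. Pads are 20 mm wide; open, the fingers measure 115 mm over their backs; the gripper's body (75 mm by 178 mm) begins 61 mm behind the grasp point.
Start: joints at [-1.343, 0.423, 1.63, -0, 1.089, -0.019], TCP at [152.708, -606.041, 236.675] pointing down, gripper open.
Joint ranges: [-3, 3], [-0.9, 2.11], [0.09, 2.58], [-1.31, 4.45], [0.11, 2.69], [-2.54, 2.54]. Speed limits (rad/s): [2.39, 2.39, 3.01, 3.14, 3.14, 3.14].

### API

Orientations are given as a rotation vector (axis times angle).
In Python, from workcell import get_obs, get_image, calibration, close_job, regions_of, place_of gives the robot as it stands.
- The arm moves only by the tool move_arm, never from a script. Its argument "deltas" is a list of rows, each a list of 5 numbers: the closure in counts, from 0 (fully open) to 255 (shut), then the shift along the tool's x, y, z in m, then the turn about the tool's z in rad. In form: [[grip, x, y, z, roll], ...]. A call has 1 to 5 rows; each row is the pose to reach, as a shift and turn from the pose commanded when the call began, along the tool's axes at that moment; what a row does not reach only later rows make up. A row lasts 1/12 s, in which the tool goes at most 41.7 mm and 7.16 degrees, less where a joint would pass 70% of its speed; a pose out of reach is approached as far as the arm can. A call with a gripper value outside its range is refused whole. The fingers move at their own pace and stop on an object; the grip force is fixed at half the most. Time passes only in rows, so rows that repeat a pose let the fingers close. It gives the time, the measured TCP pose, the force and the opening at its end, in the units of the state.
- get_obs(): the state, without advancing time (a new reading comes with each control period).
- get_image(name): name is "scene" or "top" or "wrist"; returns the picture (384x512x3 uint8, blue, green, red); there is no depth.
- calibration(name): a dict with "intrinsics" (3x3 intrinsics, pixels), "world_to_cam" (4x4, takes a point from world to camera coordinates); the wrist camera has in their place "hand_eye" (4x4, takes a point from camera to tool coordinates, whose origin is the TCP and whose axes are the flange's). Camera axes: x right, y down, z forward; pixel columns grow to the right and rows downward; lengths in mm; the calibration is good to about 2 mm. A picture is of the moment at which its call begins: read the wrist's pose just before it. calibration takes no time and is no camera call.
- close_job(): hands the job in, once; it reports no verdict.
Trained networks look in the newest picture that a camera, given by its name, has taken for a name from the list of things; names that differ only in an ending like _2 or _b are one class to them, and where a whole thing is asked for, a point or a joint stands for the part that bears it (a point fixed in the world has none). Each returns a list of dicts, best first, with "conf" (0 to 1); they miss things now and then, are a little off and sometimes report something else, mostly with a low value. They report only what shows in the picture. A call takes as long as a camera call. They do not tell look-alikes from the thing itself.
- regions_of(camera, name): "region" (384x512 bool, what is visible of it).
- place_of(camera, name): "location" ([x, y, z] in mm, in world coordinates, good to about 4 mm: a listed point, or the origin of a listed thing).
The state is a dict: "t": time; "qpos": joint angles; "qvel": joint speeds; "joint_torque": joint torques, N m; "ee_pos": TCP position; "orientation": TCP orientation; "ft_force": force on the tool from outside, world axes, zero at the start; "moment": the same for the moment, N m; "width": finger opening in mm.
Only numpy, scipy, OpenCV 4.12 (cv2) and the standard library are available. Lean on these libraries where they do the work, as an engineer would, in place of code of your own. Each camera call takes 0.05 s, during which the arm holds its last target.

## Working session

There is one attempt and no reset: what is moved stays moved. The work goes in short steps, Python scripts to look and compute and a tool call to move; the robot and the scene stay as the last step left them, time stands still between calls to the robot, and variables do not carry over. Pictures are saved under pics/ and viewed, and the job is handed in when it is done.

Besides the shell and the picture viewer there is one more tool, called after ">>>" as a command line: name --pt "numbers of a row" for each row, then --argument value for the rest. move_arm: Moves the arm, as the interface text tells. Its arguments: {"type":"object","properties":{"deltas":{"type":"array","items":{"type":"array","items":{"type":"number"}}}},"required":["deltas"]}

```bash
mkdir -p pics
python3 - <<'E'
from workcell import *
import cv2
o=get_obs();print(o)
for n in("scene","top"):
    cv2.imwrite(f"pics/{n}1.png",get_image(n))
for c in("top","scene"):
    for n in("tray_left_front","tray_right_front","start_left_top","start_right_top","plate","rack","reader"):
        print(c,n,[(round(d["conf"],2),[round(v) for v in d["location"]]) for d in place_of(c,n)][:3])
E
```

```text
{'t': 0.0, 'qpos': array([-1.34300645e+00,  4.23810561e-01,  1.63068864e+00, -2.00445082e-05,
        1.08859920e+00, -1.90118844e-02]), 'qvel': array([ 0.00118818,  0.00058188,  0.00030823, -0.0009378 , -0.00133759,
        0.00061761]), 'joint_torque': array([ 9.97203533e-04, -5.44628656e+01, -2.73666930e+01,  6.44274708e-02,
        2.29074742e-02, -1.06570149e-04]), 'ee_pos': array([ 152.58177358, -605.53741695,  235.92112249]), 'orientation': array([-3.11621711e+00, -3.86522536e-01,  2.74058130e-04]), 'ft_force': array([ 0.05588418,  0.35217624, -0.49181064]), 'moment': array([-0.02821632,  0.01900661, -0.00796701]), 'width': 87.96447900190111}
top tray_left_front [(0.8, [495, 63, 83])]
top tray_right_front [(0.72, [492, -106, 88])]
top start_left_top [(0.5, [665, 57, 152]), (0.42, [738, 228, 1])]
top start_right_top [(0.51, [661, -112, 154])]
top plate [(0.61, [555, 60, 71])]
top rack [(0.65, [555, -108, 73])]
top reader [(0.63, [608, -24, -2])]
scene tray_left_front [(0.79, [496, 62, 89])]
scene tray_right_front [(0.92, [492, -107, 87])]
scene start_left_top [(0.42, [665, 59, 154])]
scene start_right_top [(0.6, [665, -114, 152]), (0.56, [555, -104, 77])]
scene plate [(0.71, [556, 62, 72])]
scene rack [(0.82, [554, -107, 79])]
scene reader [(0.85, [603, -30, -7])]
```

View pics/scene1.png

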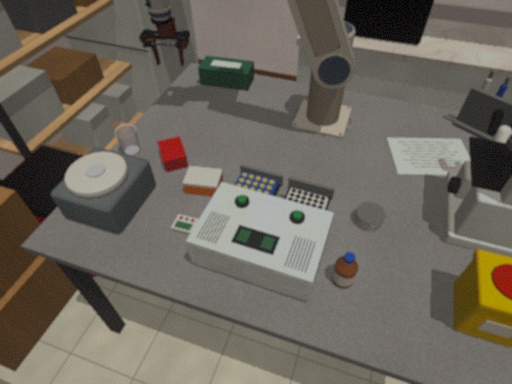

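View pics/top1.png

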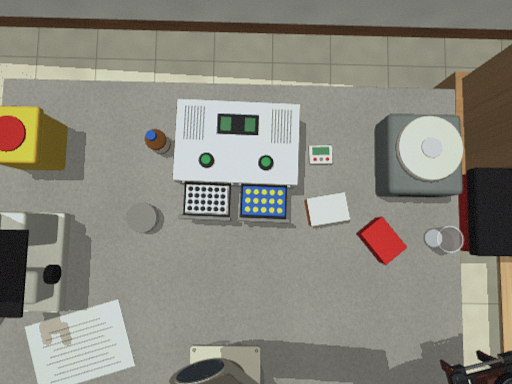

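The top view shows the white plate with dark wells at about (206,199), on the robot's left, and the blue rack at about (263,202). The buttons are at (206,159) and (265,162). I'll confirm this with a crop and triangulate the positions.

```bash
cat > h.py <<'E'
from workcell import *
import cv2,numpy as np
def green(n,roi):
    im=cv2.imread(f"pics/{n}1.png"); hsv=cv2.cvtColor(im,cv2.COLOR_BGR2HSV)
    m=cv2.inRange(hsv,(45,100,30),(85,255,255)); mm=np.zeros_like(m); x0,y0,x1,y1=roi; mm[y0:y1,x0:x1]=m[y0:y1,x0:x1]
    k,l,s,c=cv2.connectedComponentsWithStats(mm)
    i=1+np.argmax(s[1:,4]); return c[i],s[i]
def P(n):
    c=calibration(n); return np.array(c["intrinsics"])@np.array(c["world_to_cam"])[:3]
def proj(n,p):
    q=P(n)@np.r_[p,1]; return q[:2]/q[2]
def onz(n,uv,z):
    p=P(n); A=np.c_[p[:,0],p[:,1],-np.r_[uv,1]]; s=np.linalg.solve(A,-(p[:,2]*z+p[:,3])); return s[:2]
E
python3 - <<'E'
from h import *
t={"L":green("top",(190,145,222,172)),"R":green("top",(250,147,282,176))}
s={"L":green("scene",(285,207,310,226)),"R":green("scene",(232,192,252,209))}
for k in "LR":
    X=cv2.triangulatePoints(P("top"),P("scene"),t[k][0],s[k][0])[:,0]; print(k,t[k],s[k],(X[:3]/X[3]).round(1))
    for z in (140,150):print(z,onz("top",t[k][0],z),onz("scene",s[k][0],z))
# reader top front edge corners by eye
for uv in [(174,182),(298,187)]: print(onz("top",uv,130))
im=cv2.imread("pics/top1.png")[90:235,140:340]; cv2.imwrite("pics/crop1.png",cv2.resize(im,None,fx=4,fy=4,interpolation=2))
E
```

```text
L (array([205.49382716, 158.9382716 ]), array([201, 154,  10,  11,  81], dtype=int32)) (array([297.14754098, 214.73770492]), array([293, 211,  10,   9,  61], dtype=int32)) [664.5  59.3 143.9]
140 [665.42350324  59.10349723] [661.15753154  59.39026833]
150 [663.53967632  57.80646857] [669.04516054  60.76966166]
R (array([265.58333333, 161.52380952]), array([261, 157,  10,  10,  84], dtype=int32)) (array([241.61111111, 199.01851852]), array([237, 196,  10,   7,  54], dtype=int32)) [ 660.5 -111.3  143.8]
140 [ 661.48349013 -112.36978042] [ 657.32115682 -111.70742788]
150 [ 659.63961468 -111.92808116] [ 665.25589729 -108.22691946]
[598.73626017 148.24403596]
[ 591.15864577 -207.12327543]
```

View pics/crop1.png

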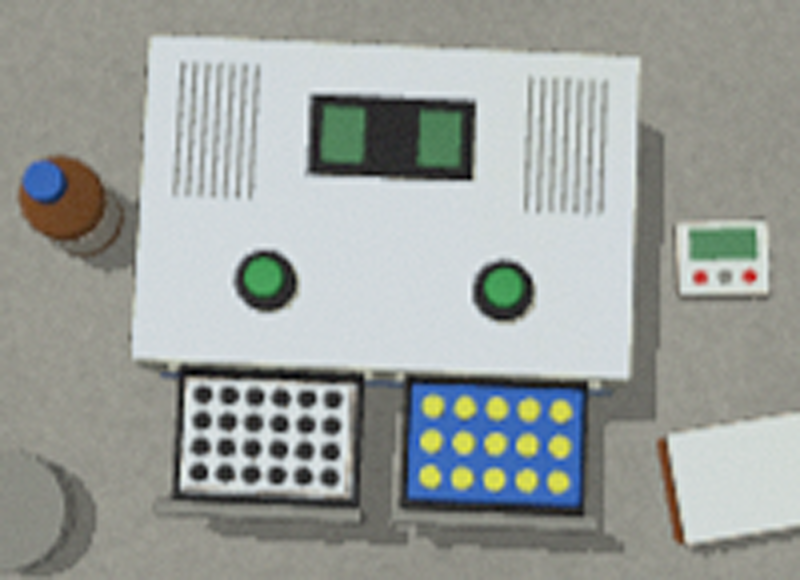

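The plate meant is the white one with dark wells, at (206,199) on the left tray (blow-up (265,440)). The blue rack with yellow caps is on the right tray, so the left tray and left button are the ones to use. Next I'll work out the approach in tool axes.

```bash
cat >> h.py <<'E'
from scipy.spatial.transform import Rotation as Ro
def rel(target,yaw=-0.0234):
    o=get_obs(); R=Ro.from_rotvec(o["orientation"]).as_matrix()
    d=R.T@(np.array(target)-o["ee_pos"]); x=R[:,0]; roll=-(yaw-np.arctan2(x[1],x[0]))
    print("t",round(o["t"],2),"pos",o["ee_pos"].round(1),"delta mm",d.round(1),"roll",round(roll,4),"F",o["ft_force"].round(1),"w",round(o["width"],1)); print(R.round(4))
E
python3 - <<'E'
from h import *
rel((430,62.4,236))
E
```

```text
t 0.8 pos [ 152.7 -606.1  236.7] delta mm [ 432.2 -580.5    0.7] roll 0.2702 F [0.5 0.9 0.5] w 87.8
[[ 9.697e-01  2.443e-01 -0.000e+00]
 [ 2.443e-01 -9.697e-01 -1.000e-04]
 [-0.000e+00  1.000e-04 -1.000e+00]]
```

>>> move_arm --pt "255 0.024 -0.032 0 0.055" --pt "255 0.048 -0.064 0 0.11" --pt "255 0.072 -0.096 0 0.165" --pt "255 0.096 -0.128 0 0.22" --pt "255 0.12 -0.16 0 0.27"

```text
t: 1.22
ee_pos: [230.2, -419.9, 236.7]
orientation: [3.141, -0.042, 0.0]
ft_force: [0.7, -0.6, 0.1]
width: 58.5
```

```bash
python3 -c "
from h import *
rel((430,62.4,236))"
```

```text
t 1.22 pos [ 230.2 -419.9  236.7] delta mm [ 186.9 -487.4    0.6] roll -0.0032 F [ 0.7 -0.6  0.1] w 58.5
[[ 9.996e-01 -2.660e-02  2.000e-04]
 [-2.660e-02 -9.996e-01 -1.000e-04]
 [ 2.000e-04  1.000e-04 -1.000e+00]]
```

>>> move_arm --pt "255 0.018 -0.036 0 0" --pt "255 0.036 -0.072 0 0" --pt "255 0.054 -0.108 0 0" --pt "255 0.072 -0.144 0 0" --pt "255 0.09 -0.18 0 0"

```text
t: 1.63
ee_pos: [324.6, -242.1, 237.0]
orientation: [3.141, -0.037, 0.001]
ft_force: [0.9, -0.1, -0.2]
width: 24.7
```

>>> move_arm --pt "255 0.018 -0.036 0 0" --pt "255 0.036 -0.072 0 0" --pt "255 0.054 -0.108 0 0" --pt "255 0.072 -0.144 0 0" --pt "255 0.09 -0.18 0 0"

```text
t: 2.05
ee_pos: [418.9, -63.9, 237.1]
orientation: [3.141, -0.036, 0.002]
ft_force: [0.2, -0.2, -0.3]
width: 0.5
```

```bash
python3 -c "
from h import *
rel((430,62.4,236))"
```

```text
t 2.05 pos [418.9 -63.9 237.1] delta mm [   8.1 -126.5    1.1] roll 0.0003 F [ 0.2 -0.2 -0.3] w 0.5
[[ 9.997e-01 -2.310e-02  1.000e-03]
 [-2.310e-02 -9.997e-01 -3.000e-04]
 [ 1.000e-03  2.000e-04 -1.000e+00]]
```

>>> move_arm --pt "255 0.005 -0.04 0 0" --pt "255 0.01 -0.08 0 0" --pt "255 0.012 -0.12 0.01 0" --pt "255 0.012 -0.126 0.045 0" --pt "255 0.012 -0.126 0.085 0"

```text
t: 2.47
ee_pos: [435.8, 62.8, 152.9]
orientation: [-3.14, 0.029, -0.012]
ft_force: [1.2, -0.2, -0.9]
width: 0.6
```

>>> move_arm --pt "255 0 0 0.04 0" --pt "255 0 0 0.06 0" --pt "255 0 0 0.06 0"

```text
t: 2.72
ee_pos: [430.4, 59.8, 88.2]
orientation: [3.14, -0.036, -0.012]
ft_force: [-1.5, -1.0, 0.1]
width: 0.7
```

```bash
python3 -c "
from h import *
cv2.imwrite('pics/w2.png',get_image('wrist'));cv2.imwrite('pics/t2.png',get_image('top'))
rel((484.5,63.1,92))"
```

```text
t 2.82 pos [433.1  59.8  91.6] delta mm [51.3 -4.5 -0.4] roll 0.0002 F [-0.2  0.6  0.4] w 0.2
[[ 9.997e-01 -2.320e-02 -1.400e-03]
 [-2.320e-02 -9.997e-01 -1.000e-04]
 [-1.400e-03  2.000e-04 -1.000e+00]]
```

View pics/w2.png

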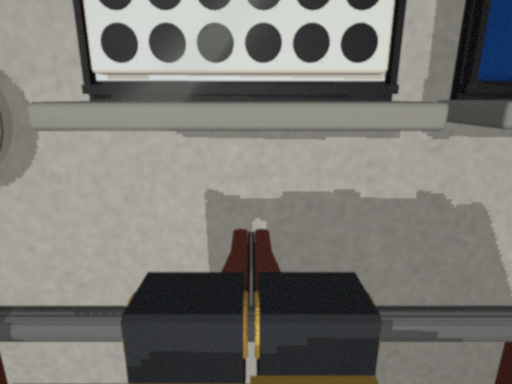

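The wrist view shows the closed fingertips at column 253. The panel runs from column 30 to 447, so its centre is about 239. They're close to aligned, so I'll approach and push gently.

>>> move_arm --pt "255 0.02 -0.003 0 0" --pt "255 0.036 -0.003 0 0" --pt "255 0.044 -0.003 0 0" --pt "255 0.049 -0.003 0 0" --pt "255 0.054 -0.003 0 0"

```text
t: 3.23
ee_pos: [487.4, 61.5, 92.8]
orientation: [-3.141, 0.037, -0.001]
ft_force: [-2.8, -0.5, 2.3]
width: 0.4
```

>>> move_arm --pt "255 0.007 0 0 0" --pt "255 0.015 0 0 0" --pt "255 0.023 0 0 0" --pt "255 0.031 0 0 0" --pt "255 0.039 0 0 0"

```text
t: 3.65
ee_pos: [526.9, 60.6, 91.6]
orientation: [3.141, -0.036, -0.0]
ft_force: [-2.7, -0.7, 1.8]
width: 0.5
```

>>> move_arm --pt "255 0.008 0 0 0" --pt "255 0.016 0 0 0" --pt "255 0.024 0 0 0" --pt "255 0.032 0 0 0" --pt "255 0.038 0 0 0"

```text
t: 4.07
ee_pos: [565.3, 59.8, 91.6]
orientation: [-3.141, 0.036, -0.0]
ft_force: [-1.8, 0.5, 0.7]
width: 0.2
```

```bash
python3 -c "
from h import *
cv2.imwrite('pics/w3.png',get_image('wrist'));cv2.imwrite('pics/t3.png',get_image('top')[90:235,140:340].repeat(4,0).repeat(4,1))
rel((584.5,60.9,92))"
```

```text
t 4.17 pos [566.   59.8  91.8] delta mm [18.5 -1.5 -0.2] roll -0.0 F [-0.3  0.3 -1.6] w 0.6
[[ 9.997e-01 -2.340e-02  2.100e-03]
 [-2.340e-02 -9.997e-01  2.000e-04]
 [ 2.100e-03 -2.000e-04 -1.000e+00]]
```

View pics/w3.png

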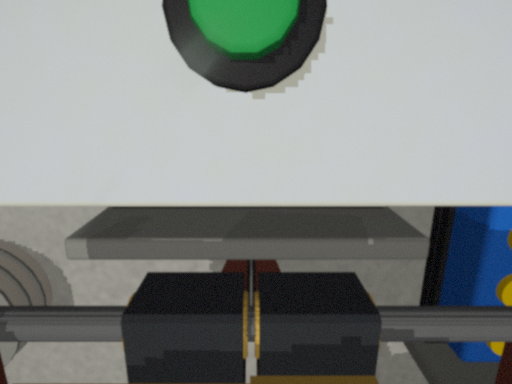

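The tray is moving in and the plate is hidden inside the reader, with about 18 mm left. I'll slow down towards the stop.

>>> move_arm --pt "255 0.004 0 0 0" --pt "255 0.008 0 0 0" --pt "255 0.011 0 0 0" --pt "255 0.013 0 0 0" --pt "255 0.015 0 0 0"

```text
t: 4.58
ee_pos: [579.2, 59.5, 91.5]
orientation: [3.141, -0.036, -0.001]
ft_force: [-1.6, 0.1, 0.3]
width: 0.6
```

>>> move_arm --pt "255 0.001 0 0 0" --pt "255 0.002 0 0 0" --pt "255 0.003 0 0 0"

```text
t: 4.83
ee_pos: [582.1, 59.4, 91.6]
orientation: [-3.141, 0.036, 0.001]
ft_force: [-1.6, 0.4, -0.8]
width: 0.5
```

>>> move_arm --pt "255 0.001 0 0 0" --pt "255 0.0015 0 0 0" --pt "255 0.002 0 0 0"

```text
t: 5.08
ee_pos: [583.4, 59.4, 91.6]
orientation: [3.141, -0.037, -0.003]
ft_force: [-5.9, 0.6, 4.0]
width: 0.4
```

>>> move_arm --pt "255 0.001 0 0 0" --pt "255 0.0015 0 0 0" --pt "255 0.0015 0 0 0"

```text
t: 5.33
ee_pos: [583.4, 59.4, 91.6]
orientation: [3.141, -0.036, -0.008]
ft_force: [-10.0, 0.3, 7.5]
width: 0.7
```

```bash
python3 -c "
from h import *
cv2.imwrite('pics/w4.png',get_image('wrist'))
rel((584.5,60.9,92))"
```

```text
t 5.38 pos [583.4  59.4  91.6] delta mm [ 1.1 -1.6 -0.4] roll 0.0002 F [-10.1   0.7   6.4] w 0.5
[[ 9.997e-01 -2.320e-02 -4.800e-03]
 [-2.320e-02 -9.997e-01 -1.000e-04]
 [-4.800e-03  2.000e-04 -1.000e+00]]
```

View pics/w4.png

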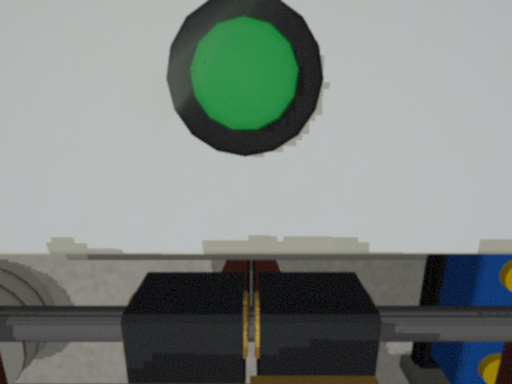

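The tray is at the hard stop: force rose to 10 N with no further movement, and the panel is flush. I'll back off, rise, and look at the button from above.

>>> move_arm --pt "255 -0.01 0 0 0" --pt "255 -0.03 0 0 0" --pt "255 -0.03 0 -0.035 0" --pt "255 -0.03 0 -0.075 0" --pt "255 -0.03 0 -0.115 0"

```text
t: 5.8
ee_pos: [555.1, 59.9, 207.6]
orientation: [3.141, -0.036, -0.001]
ft_force: [1.6, 0.5, 0.3]
width: 0.7
```

```bash
python3 -c "
from h import *
o=get_obs()
im=get_image('wrist');cv2.imwrite('pics/w5.png',im);t=get_image('top');cv2.imwrite('pics/t5.png',t[90:235,140:340].repeat(4,0).repeat(4,1))
print([(d['conf'],d['location']) for n in('start_left_top','tray_left_front','tray_right_front') for d in place_of('top',n)])
rel((664.5,59.3,200))
c=calibration('wrist');hsv=cv2.cvtColor(im,cv2.COLOR_BGR2HSV);m=cv2.inRange(hsv,(45,100,30),(85,255,255))
k,l,s,ce=cv2.connectedComponentsWithStats(m);i=1+np.argmax(s[1:,4]);print(s[i],ce[i])
K=np.array(c['intrinsics']);H=np.array(c['hand_eye']);R=Ro.from_rotvec(o['orientation']).as_matrix()
ray=R@H[:3,:3]@np.linalg.solve(K,np.r_[ce[i],1]);cam=R@H[:3,3]+o['ee_pos']
for z in(140,144,148):print(z,(cam+ray*(z-cam[2])/ray[2]).round(1))
"
```

```text
[(0.97, [491.7, -108.2, 88.5]), (0.44, [660.3, -115.4, 151.9])]
t 6.05 pos [555.7  60.  206.7] delta mm [108.8  -1.9   6.9] roll 0.0002 F [-0.3 -0.  -0.8] w 0.4
[[ 9.997e-01 -2.320e-02  1.300e-03]
 [-2.320e-02 -9.997e-01  0.000e+00]
 [ 1.300e-03 -1.000e-04 -1.000e+00]]
[ 225   10   48   54 2039] [248.34526729  36.56547327]
140 [665.5  58.3 140. ]
144 [664.8  58.3 144. ]
148 [664.2  58.3 148. ]
```

View pics/w5.png

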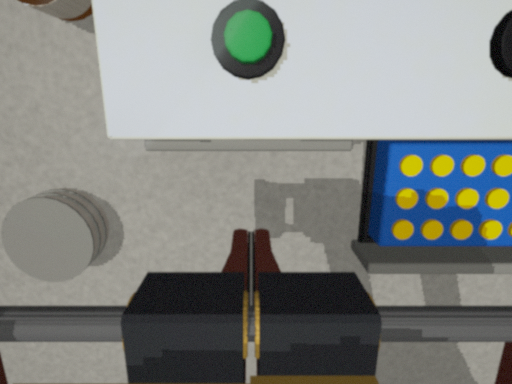

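View pics/t5.png

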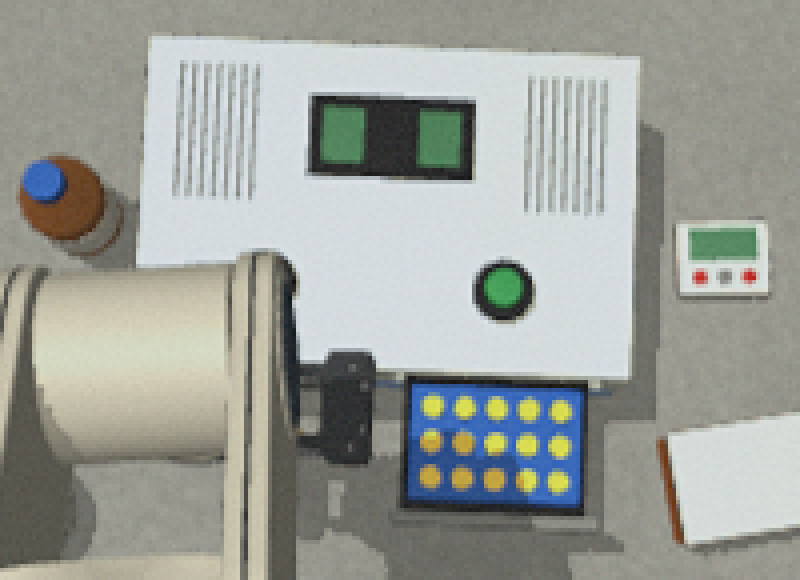

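The panel sits flush against the reader front. Button centre is about (664.7, 58.8), top about 144. Moving over it and descending.

>>> move_arm --pt "255 0.037 -0.001 0 0" --pt "255 0.074 -0.001 0 0" --pt "255 0.109 -0.0015 0 0" --pt "255 0.109 -0.0015 0.02 0" --pt "255 0.109 -0.0015 0.036 0"

```text
t: 6.47
ee_pos: [666.0, 58.8, 168.0]
orientation: [3.141, -0.037, -0.001]
ft_force: [-0.8, 0.3, -0.4]
width: 0.4
```

>>> move_arm --pt "255 0 0 0.004 0" --pt "255 0 0 0.007 0" --pt "255 0 0 0.009 0" --pt "255 0 0 0.01 0"

```text
t: 6.8
ee_pos: [664.1, 58.9, 160.7]
orientation: [3.141, -0.036, -0.002]
ft_force: [-2.0, -0.9, 3.8]
width: 0.8
```

```bash
python3 -c "
from h import *
rel((664.7,58.8,158))
cv2.imwrite('pics/w6.png',get_image('wrist'))"
```

```text
t 6.8 pos [664.1  58.9 160.7] delta mm [0.6 0.1 2.7] roll 0.0002 F [-2.  -0.9  3.8] w 0.8
[[ 9.997e-01 -2.320e-02 -1.100e-03]
 [-2.320e-02 -9.997e-01 -1.000e-04]
 [-1.100e-03  2.000e-04 -1.000e+00]]
```

View pics/w6.png

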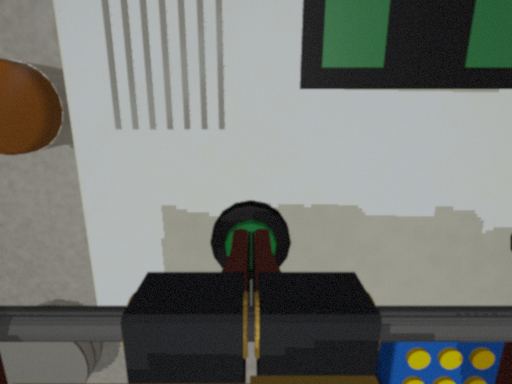

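The fingertips are over the button and just touching it (3.8 N). Pressing in small steps.

>>> move_arm --pt "255 0 0 0.001 0" --pt "255 0 0 0.002 0" --pt "255 0 0 0.002 0"

```text
t: 7.1
ee_pos: [664.9, 59.0, 160.3]
orientation: [-3.141, 0.036, -0.002]
ft_force: [-5.1, -0.4, 8.2]
width: 0.6
```

>>> move_arm --pt "255 0 0 0.001 0" --pt "255 0 0 0.002 0" --pt "255 0 0 0.002 0"

```text
t: 7.35
ee_pos: [665.0, 59.0, 160.0]
orientation: [-3.141, 0.036, -0.002]
ft_force: [-10.2, -0.3, 20.6]
width: 0.5
```

>>> move_arm --pt "255 0 0 0.001 0" --pt "255 0 0 0.002 0" --pt "255 0 0 0.002 0"

```text
t: 7.6
ee_pos: [665.1, 59.0, 159.8]
orientation: [-3.141, 0.036, -0.003]
ft_force: [-14.6, -1.4, 32.2]
width: 0.3
```

The motion stops at tip height 146 with 32 N. I'll release slowly and read the force profile, to tell a bottomed spring button from contact with the collar.

>>> move_arm --pt "255 0 0 -0.003 0" --pt "255 0 0 -0.006 0" --pt "255 0 0 -0.006 0"

```text
t: 7.85
ee_pos: [665.4, 59.1, 162.2]
orientation: [-3.141, 0.036, -0.004]
ft_force: [-1.6, 0.6, 2.3]
width: 0.3
```

>>> move_arm --pt "255 0 0 -0.001 0" --pt "255 0 0 -0.001 0" --pt "255 0 0 -0.001 0"

```text
t: 8.1
ee_pos: [665.4, 59.1, 161.8]
orientation: [-3.141, 0.036, -0.002]
ft_force: [1.6, 0.1, 3.3]
width: 0.5
```

>>> move_arm --pt "255 0 0 -0.001 0" --pt "255 0 0 -0.001 0" --pt "255 0 0 -0.001 0"

```text
t: 8.35
ee_pos: [665.2, 59.0, 162.7]
orientation: [-3.141, 0.036, -0.001]
ft_force: [1.4, 0.7, 2.4]
width: 0.3
```

>>> move_arm --pt "255 0 0 -0.0015 0" --pt "255 0 0 -0.0015 0" --pt "255 0 0 -0.0015 0"

```text
t: 8.6
ee_pos: [664.7, 59.0, 164.1]
orientation: [3.141, -0.036, -0.0]
ft_force: [2.3, 0.5, 2.1]
width: 0.1
```

>>> move_arm --pt "255 0 0 -0.002 0" --pt "255 0 0 -0.002 0" --pt "255 0 0 -0.002 0"

```text
t: 8.85
ee_pos: [664.4, 58.9, 166.0]
orientation: [3.141, -0.036, -0.001]
ft_force: [0.5, 0.1, 1.5]
width: 1.0
```

>>> move_arm --pt "255 0 0 -0.002 0" --pt "255 0 0 -0.002 0" --pt "255 0 0 -0.002 0"

```text
t: 9.1
ee_pos: [664.4, 59.0, 168.0]
orientation: [3.141, -0.036, -0.001]
ft_force: [-0.1, 0.6, 0.2]
width: 0.7
```

The force fell smoothly from about 4 N at z 160 to about 0 near z 166–168. That matches a spring with 6 mm of travel, bottomed at 160. Now retreating and checking.

>>> move_arm --pt "255 0 0 -0.035 0" --pt "255 0 0 -0.07 0" --pt "255 -0.04 0 -0.1 0" --pt "255 -0.08 0 -0.1 0" --pt "255 -0.12 0 -0.1 0"

```text
t: 9.52
ee_pos: [548.4, 61.7, 270.1]
orientation: [-3.141, 0.037, -0.006]
ft_force: [0.2, 0.1, -0.1]
width: 0.3
```

>>> move_arm --pt "255 -0.04 0.0 0 0" --pt "255 -0.08 0.0 0 0" --pt "255 -0.12 0 0 0" --pt "255 -0.12 0 0 0" --pt "255 -0.12 0 0 0"

```text
t: 9.93
ee_pos: [426.8, 64.5, 268.4]
orientation: [-3.141, 0.036, -0.0]
ft_force: [1.4, 0.4, 0.7]
width: 0.2
```

```bash
python3 -c "
from h import *
cv2.imwrite('pics/w7.png',get_image('wrist'));t=get_image('top');cv2.imwrite('pics/t7.png',t[90:235,140:340].repeat(4,0).repeat(4,1))
s=get_image('scene');cv2.imwrite('pics/s7.png',s[140:300,150:370].repeat(3,0).repeat(3,1))
rel((664,59,300))
for c,n in(('scene','start_left_top'),('top','start_left_top'),('wrist','tray_left_front'),('scene','tray_right_front')):print(c,n,[(round(d['conf'],2),np.round(d['location'])) for d in place_of(c,n)])
"
```

```text
t 10.08 pos [430.   64.5 268.6] delta mm [ 2.341e+02  1.000e-01 -3.100e+01] roll 0.0002 F [-0.1 -0.4 -0.6] w 0.6
[[ 9.997e-01 -2.320e-02  1.700e-03]
 [-2.320e-02 -9.997e-01  1.000e-04]
 [ 1.700e-03 -2.000e-04 -1.000e+00]]
scene start_left_top [(0.57, array([666.,  56., 153.]))]
top start_left_top [(0.37, array([665.,  57., 151.]))]
wrist tray_left_front []
scene tray_right_front [(0.53, array([ 491., -107.,   89.]))]
```

View pics/w7.png

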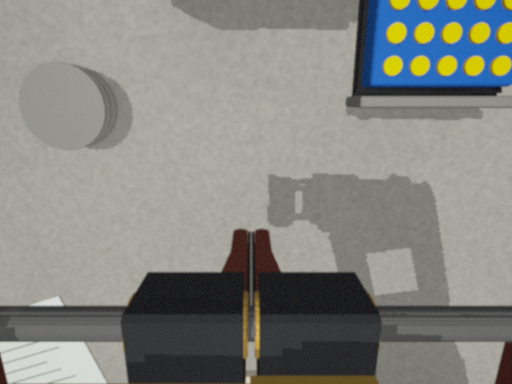

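View pics/s7.png

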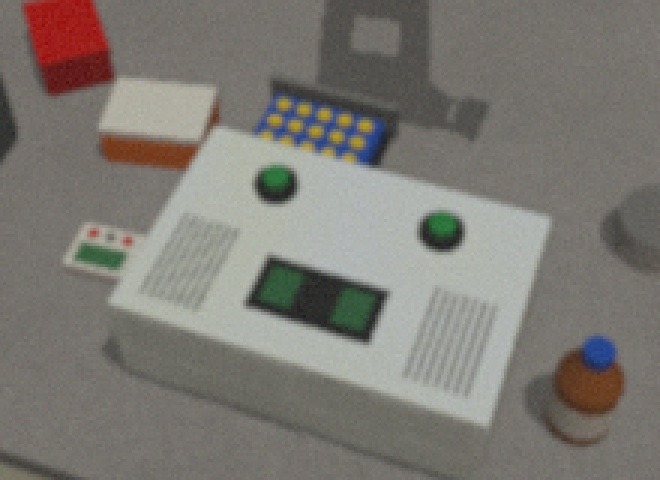

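View pics/t7.png

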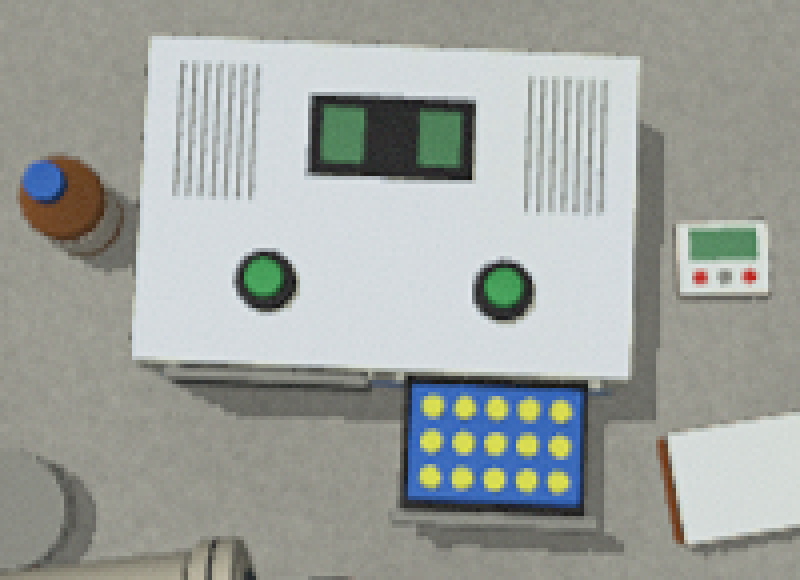

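In the top crop the left tray is home, with its panel flush from (165,370) to (370,385). Both buttons are up. The rack is still out at (495,445), and everything else is where it was. Handing in.

```bash
python3 -c "
from workcell import *
print(close_job())"
```

```text
the job is handed in; nothing more can be done
None
```

The plate's tray is home in the reader, and its start button was pressed all the way down and released. I handed the job in at about 10 s of the 35 s allowed.

- **Tray:** I pushed the left tray, carrying the white plate, in with closed fingertips until it hit the hard stop. Force rose to 10 N with no further movement, and the panel looked flush in the wrist and top views. The detector could not confirm the panel position afterwards: it returned no result from the wrist view, where the panel was out of frame.
- **Button:** I pressed the left button until it bottomed, peaking at about 32 N at the wrist. As I let go, the force fell from about 4 N to 0 over roughly 6 mm, which fits a full press. The detector then placed the button top at 151–153 mm, so it had come back up.
- **Height mismatch:** My first triangulation put the button top at 144 mm, lower than the detector's 152 mm or so. The force readings agreed with the detector.
- **Everything else:** In the last pictures the rack's tray was still out with its button up. The bottle, tip box, timer and dishes looked unmoved, and the arm was clear of everything. The plate is hidden inside the reader, so I did not see it after the push.

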